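# Slide a copper blank over the firebrick edge, pick it up and lay it on the bench block

## Task

The annealed copper blank lying flat on the two firebricks is too thin to pick up there: press on it lightly and slide it towards you over the bricks' front edge until about a third of its length stands out, leaving it lying level. Then grip it by the long sides of the overhanging part, lift it well clear, and set it down gently on the steel bench block, lengthwise, flat and centred, and let go. Bricks and copper are soft, so keep the press below 15 N; never let the blank fall, and leave the other things alone.

Things in the scene. Friction and masses are not known exactly. Their poses are not given: they have to be found in the camera images.
- blank: Loose flat copper plate 140 (x) x 60 (y) x 2.5 mm, about 0.15 kg (mass, friction vary), tiny dark dots at its corners. Origin: centre of its underside, z up; its -x end points to the robot. Starts flat, wholly on the bricks. Can be gripped (60 mm, across y) only where it overhangs. A closed gripper pressed near its middle with 5 to 9 N drags it; it may slip, so look again.
- blank_tip (a point): Point on the blank, in the middle of its -x (robot side) end, on its upper face; in the blank's frame (-70, 0, 2.5) mm. The blank on the bricks gives little: a finger pressed down on it gains about 12 N per mm, so come down in small slow steps (0.2 mm) and feel for it.
- brick_edge (a point): Middle of the upper front edge (towards the robot) of the two brown firebricks, over which the blank is slid. The pair is fixed, 126 mm wide (x), 190 mm deep (y), its top 29 to 34.5 mm above the bench. Frame: z up, y level, inwards over the bricks away from the robot (overhang is along -y), x along the edge to the robot's right.
- block: Dark steel bench block, fixed, 48 (its x) x 116 (its y) x 18 mm; origin at the centre of its underside, its y is the long axis, pointing away from the robot. The blank is laid on top with its x along the block's y; it stands out 6 mm at each side and 12 mm at each end, so fingers on its long sides pass beside the block.
- hammer: Bystander, loose: chasing hammer with wooden handle, 60 x 225 x 26 mm, behind the bench block. Origin under its centre.
- pliers: Bystander, loose: pliers, 59 x 135 x 10 mm, to the left of the bricks. Origin under their centre.
- charcoal: Bystander, loose: black charcoal block, 40 x 52 x 24 mm, right of the bricks. Origin under its centre.
- tweezers: Bystander, loose: steel tweezers, 14 x 150 x 10 mm, lying just beside the bricks on their left. Origin under their centre.
- pot: Bystander, loose: small cream pot, 33 mm across, 34 mm high, behind the bench block. Origin under its centre.
- flux: Bystander, loose: small bottle with green cap, 36 mm across, 66 mm high, behind the bench block. Origin under its centre.
- brick: The fixed pair of firebricks as a whole. Origin: under the centre of the left brick; brick_edge lies at (30, -95, 34.5) mm in its frame; same axes as that point. A round lamp hangs over the middle of the bench behind them (about x > 0.6, y from -0.25 to 0): cross from side to side nearer to the robot.

How it is judged:
On the way, in this order (a step that is already met when the one before it is completed fails the run):
1. the blank stands out at least 30 mm over the bricks' front edge while still lying level on the bricks (y of blank_tip in the frame of brick_edge below -0.03 m and z of blank in the frame of brick_edge between -0.003 and 0.003 m and y of blank in the frame of brick_edge above 0 m and angle between blank's own z axis and vertical below 0.05 rad and contact force between blank and brick above 0.2 N), for 0.3 s.
2. the blank is gripped and lifted at least 30 mm above the bricks (z of blank in the frame of brick_edge above 0.03 m and contact force between the fingers and blank above 1 N and contact force between blank and brick below 0.01 N), for 0.2 s.
At the end, for the whole second after the job is handed in: The blank lies flat and at rest on top of the bench block, released: centres within 12 mm horizontally, long axes within 0.14 rad, level within 0.06 rad, underside within 2.5 to 3.5 mm of the block's top face at 18 mm (z of blank in the frame of block between 0.0155 and 0.0215 m and horizontal distance between blank and block below 0.012 m and angle between the x axis of blank and the y axis of block, either way round below 0.14 rad and angle between blank's own z axis and vertical below 0.06 rad and linear speed of blank below 0.02 m/s); the robot touches nothing.
It fails at once if the blank is pressed on the bricks with more than 15 N (contact force between blank and brick above 15 N).
It fails at once if the blank strikes or is pressed on the bench block with more than 25 N (contact force between blank and block above 25 N).
It fails at once if the blank falls to the bench (height (world z) of blank below 0.01 m).
It fails at once if the blank tips over (more than 0.6 rad) (angle between blank's own z axis and vertical above 0.6 rad).
It fails at once if a bystander is moved more than 20 mm (distance of any of hammer, pliers, charcoal, tweezers, pot, flux from where it was at the start of the episode above 0.02 m).
It also fails if it takes over 72 s, if anything falls off the work surface, if the arm or the gripper's body presses on something with over 40 N, if the wrist force passes 120 N, or if a joint passes its speed limit or range.

## Robot

A 6-joint arm with a two-finger parallel gripper is mounted at the origin on a cart in front of the work surface, level with it; the furniture and walls round the work are solid. World frame = base frame: x ahead of the robot, y to its left, z up, the work surface at z = 0. Lengths are in m, angles in rad, forces in N, time in s.
With the tool pointing down it reaches from about 0.25 to 0.775 m from the base axis. Payload 4 kg.
Tool frame: the origin (TCP) lies at the very end of the fingers, on their centre line; the grasp point (between the pads) lies 19 mm behind it; z points along the fingers, y is the line along which they close (so a half turn about z gives the same grasp; the last joint's range is limited). The gripper opens to 94 mm and grips with 3 to 60 N. Pads are 16 mm wide; open, the fingers measure 119 mm over their backs; the gripper's body (75 mm by 177 mm) begins 78 mm behind the grasp point.
Start: joints at [-1.261, 0.087, 1.371, -0, 1.684, -0.103], TCP at [0.221, -0.504, 0.206] pointing down, gripper open.
Joint ranges: [-3.1, 3.1], [-0.76, 2.03], [0.27, 2.55], [-1.08, 4.22], [0.17, 2.65], [-2.57, 2.57]. Speed limits (rad/s): [2.79, 2.79, 3.14, 3.14, 3.14, 3.14].

## Interface

Orientations are given as [roll, pitch, yaw] about the fixed x, y, z axes, in that order (R = Rz(yaw) Ry(pitch) Rx(roll)).
In Python, from bench import robot gives the robot as it stands. The module is installed in compiled form; this text tells all that it offers.
- The arm moves only by the tool move_arm, never from a script. Its argument "deltas" is one flat list of numbers, 7 for each row, row after row: the turn, a rotation vector about the tool's x, y, z in rad, then the shift along the tool's x, y, z in cm, then the closure, from -1 (fully open) to 1 (shut). A call has 1 to 8 rows; each row is the pose to reach, as a shift and turn from the pose commanded when the call began, along the tool's axes at that moment; what a row does not reach only later rows make up. A row lasts 1/10 s, in which the tool goes at most 50 mm and 8.59 degrees, less where a joint would pass 70% of its speed; a pose out of reach is approached as far as the arm can. A call with a gripper value outside its range is refused whole. The fingers move at their own pace and stop on an object; the grip force is fixed at half the most. Time passes only in rows, so rows that repeat a pose let the fingers close. It gives the time, the measured TCP pose, the force, the opening and the grip force at its end, in the units of the state.
- robot.get_obs(): the state, without advancing time (a new reading comes with each control period).
- robot.snapshot(name): name is "scene" or "top" or "wrist"; returns a dict with "image" (480x640x3 uint8, red, green, blue), "depth" (480x640 float32, m along the optical axis (not along the pixel's ray), 0 where there is no reading), "fov_y" (degrees; the focal length in pixels is half the picture's height over the tangent of half this angle, whatever the lens; pixels are square), "cx", "cy" (the principal point, pixels), "D" ([k1, k2, p1, p2, k3] as OpenCV has them; the pictures are not rectified), "origin" and "orientation" of the camera in the world; the wrist camera has in their place "T_tool_cam" (4x4, takes a point from camera to tool coordinates, whose origin is the TCP and whose axes are the flange's). Camera axes: x right, y up, looking along -z (the intrinsics and any distortion apply to the point x, -y, -z); pixel columns grow to the right and rows downward; lengths in m; the calibration is good to about 2 mm. A picture is of the moment at which its call begins: read the wrist's pose just before it.
- robot.close_job(): hands the job in; it is judged then, once.
The state is a dict: "time": time; "joint_positions": joint angles; "qvel": joint speeds; "joint_torque": joint torques, N m; "tool_pos": TCP position; "ee_rot": TCP orientation; "wrist_force": force on the tool from outside, world axes, zero at the start; "wrist_torque": the same for the moment, N m; "width": finger opening in m; "finger_force": force on a finger pad.
Only numpy, scipy, OpenCV 4.12 (cv2) and the standard library are available. Lean on these libraries where they do the work, as an engineer would, in place of code of your own. Each camera call takes 0.05 s, during which the arm holds its last target. There are 200 camera calls.

## Working session

There is one attempt and no reset: what is moved stays moved. The work goes in short steps, Python scripts to look and compute and a tool call to move; the robot and the scene stay as the last step left them, time stands still between calls to the robot, and variables do not carry over. Pictures are saved under pics/ and viewed, at most 10 in all, crops included, and the job is handed in when it is done.

Besides the shell and the picture viewer there is one more tool, called after "Call:" in YAML: its name, and indented under it one key for each argument. move_arm: Moves the arm, as the interface text tells. Its arguments: {"type":"object","properties":{"deltas":{"type":"array","items":{"type":"number"}}},"required":["deltas"]}

```bash
mkdir -p pics
cat > h.py <<'E'
import numpy as np, cv2
from scipy.spatial.transform import Rotation as R
from bench import robot
def cam(name):
    o=robot.get_obs(); s=robot.snapshot(name)
    f=240/np.tan(np.radians(s["fov_y"])/2)
    s["K"]=np.array([[f,0,s["cx"]],[0,f,s["cy"]],[0,0,1]]); s["obs"]=o
    if name=="wrist":
        T=np.eye(4);T[:3,:3]=R.from_euler("xyz",o["ee_rot"]).as_matrix() if len(o["ee_rot"])==3 else 0
        T[:3,3]=o["tool_pos"]; T=T@s["T_tool_cam"]
        s["o"]=T[:3,3]; s["R"]=T[:3,:3]
    else:
        s["o"]=np.array(s["origin"]); q=np.array(s["orientation"])
        s["R"]=R.from_euler("xyz",q).as_matrix() if q.size==3 else (q if q.shape==(3,3) else R.from_quat(q).as_matrix())
    return s
def rays(s,px):
    u=cv2.undistortPoints(np.array(px,float).reshape(-1,1,2),s["K"],np.array(s["D"],float)).reshape(-1,2)
    return np.c_[u[:,0],-u[:,1],-np.ones(len(u))]@s["R"].T
def onz(s,px,z):
    d=rays(s,px); return s["o"]+d*((z-s["o"][2])/d[:,2])[:,None]
def depthpts(s,px):
    px=np.array(px).reshape(-1,2); return s["o"]+rays(s,px)*np.array([s["depth"][int(v),int(u)] for u,v in px])[:,None]
def save(s,n): cv2.imwrite("pics/"+n,s["image"][:,:,::-1])
E
python3 - <<'E'
from h import *
print(robot.get_obs())
for n in("top","scene"):
    s=cam(n); print(n,s["fov_y"],s["cx"],s["cy"],s["D"],s["origin"],s["orientation"]); save(s,n+"0.png")
E
```

```text
{'time': 0.0, 'joint_positions': array([-1.26110103e+00,  8.79613547e-02,  1.37226304e+00,  4.46444333e-06,
        1.68360195e+00, -1.03101794e-01]), 'qvel': array([ 0.00140683,  0.00037731, -0.00119333,  0.0004884 , -0.00053104,
        0.00100856]), 'joint_torque': array([-6.07542061e-04, -3.40185463e+01, -3.02424037e+01,  7.17793638e-02,
        3.29476723e-02, -1.76728622e-04]), 'tool_pos': array([ 0.22047094, -0.50326998,  0.20429626]), 'ee_rot': array([-3.13937128e+00, -2.34303549e-04,  4.12797327e-01]), 'wrist_force': array([-0.13494438, -0.59670281, -0.60421142]), 'wrist_torque': array([-0.0190649 ,  0.05323688, -0.04914339]), 'finger_force': 0.0, 'width': 0.09367720600061184}
top 55.32230930724781 315.9075843632311 233.5760216258515 [-0.02256127  0.          0.          0.          0.        ] [ 0.49937756 -0.06502586  0.94157466] [ 0.11133478 -0.00286259 -1.54097721]
scene 42.426471691781835 313.36151013625465 246.61492370926874 [-0.04761303  0.          0.          0.          0.        ] [-0.12785943 -1.00185739  0.58917464] [ 1.13555062  0.01767504 -0.67770923]
```

View pics/top0.png

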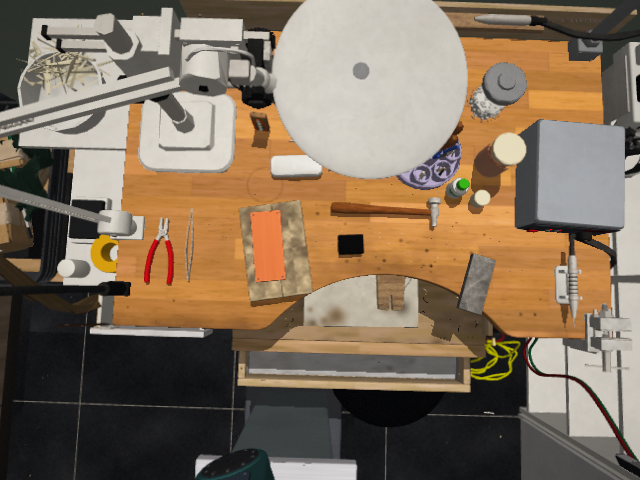

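View pics/scene0.png

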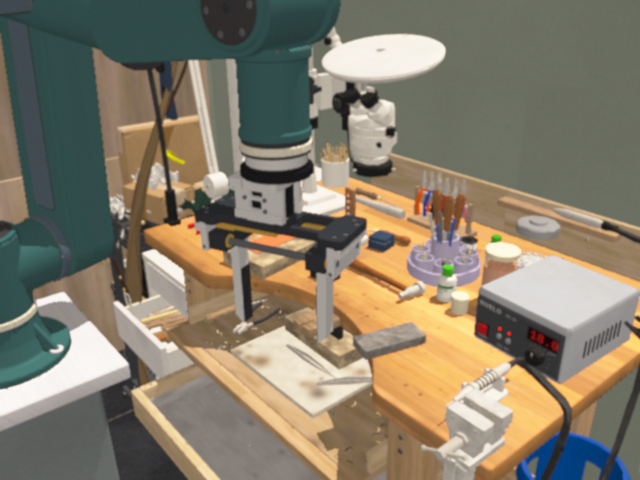

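The top view shows the orange blank at (267,246) on the bricks, whose front edge runs from (250,305) to (312,290). The block is at (477,284), the charcoal at (350,244), the tweezers at (189,245) and the pliers at (160,250). The lamp is above the bench behind them. The scene view shows the gripper hanging over the drawer, in front of the block at (390,340).

```bash
cat > m.py <<'E'
from h import *
def blob(s,m):
    m=cv2.morphologyEx(m.astype(np.uint8)*255,cv2.MORPH_OPEN,np.ones((3,3)))
    c=max(cv2.findContours(m,0,cv2.CHAIN_APPROX_NONE)[0],key=cv2.contourArea); return c.reshape(-1,2)
def rect(P):
    (c,wh,a)=cv2.minAreaRect((P[:,:2]*1000).astype(np.float32)); b=cv2.boxPoints((c,wh,a))
    e=max([b[1]-b[0],b[2]-b[1]],key=np.linalg.norm); e=e*np.sign(e[0])
    return np.array(c).round(1),np.array(wh).round(1),np.degrees(np.arctan2(e[1],e[0])).round(2)
def blank(s,z):
    h=cv2.cvtColor(s["image"],cv2.COLOR_RGB2HSV)
    m=(h[...,0]<12)&(h[...,1]>150)&(h[...,2]>150)
    return blob(s,m)
E
python3 - <<'E'
from m import *
s=cam("top"); h=cv2.cvtColor(s["image"],cv2.COLOR_RGB2HSV)
for p in [(267,246),(255,290),(300,260),(300,290),(477,284),(280,310),(480,265)]: print(p,h[p[1],p[0]],depthpts(s,[p]).round(4))
c=blank(s,0); P=onz(s,c,.037); print("blank",rect(P)); 
import numpy as np
# brick by height from depth
v,u=np.mgrid[190:330,220:340]; px=np.c_[u.ravel(),v.ravel()]; D=depthpts(s,px)
m=(D[:,2]>.02)&(D[:,2]<.06); im=np.zeros((480,640),bool); im[px[m,1],px[m,0]]=1
c=blob(s,im); P=depthpts(s,c); print("brick",rect(P),rect(onz(s,c,.0345)))
b=D[m]; print(np.percentile(b[:,2],[5,25,50,75,95]))
hh=np.linspace(.02,.05,31);print(np.histogram(b[:,2],hh))
v,u=np.mgrid[240:330,440:520]; px=np.c_[u.ravel(),v.ravel()]; D=depthpts(s,px)
m=(D[:,2]>.010)&(D[:,2]<.03); im=np.zeros((480,640),bool); im[px[m,1],px[m,0]]=1
c=blob(s,im); print("block",rect(onz(s,c,.018)),np.median(D[m,2]))
g=(h[...,1]<60)&(h[...,2]<190);g[:240]=0;g[330:]=0;g[:,:440]=0;g[:,520:]=0
print(rect(onz(s,blob(s,g),.018)))
i=cv2.resize(s["image"][180:330,215:335],None,fx=4.5,fy=4,interpolation=2); cv2.imwrite("pics/crop1.png",i[:,:,::-1])
E
```

```text
(267, 246) [ 10 180 232] [[0.5732 0.032  0.0329]]
(255, 290) [ 18  88 171] [[0.4855 0.0524 0.0298]]
(300, 260) [ 19  88 182] [[ 0.5476 -0.0345  0.0283]]
(300, 290) [ 19  88 173] [[ 0.4882 -0.0365  0.0287]]
(477, 284) [ 15  29 123] [[ 0.5104 -0.3922  0.0168]]
(280, 310) [ 15 174 186] [[4.463e-01 3.700e-03 1.000e-04]]
(480, 265) [ 16  26 129] [[ 0.5489 -0.3989  0.0161]]
blank (array([574.2,  30.8]), array([137.5,  60.3]), np.float32(6.91))
brick (array([566.9,  17.1]), array([190.4, 126.3]), np.float32(9.46)) (array([566. ,  16.2]), array([188.2, 124.9]), np.float32(9.43))
[0.02642563 0.02833523 0.02974026 0.03116835 0.03322277]
(array([  12,   12,   10,    7,   41,  117,  293,  679, 1007, 1065, 1042,
        803,  507,  249,   80,   30,    4,    1,    0,    0,    0,    0,
          0,    0,    0,    0,    0,    0,    0,    0]), array([0.02 , 0.021, 0.022, 0.023, 0.024, 0.025, 0.026, 0.027, 0.028,
       0.029, 0.03 , 0.031, 0.032, 0.033, 0.034, 0.035, 0.036, 0.037,
       0.038, 0.039, 0.04 , 0.041, 0.042, 0.043, 0.044, 0.045, 0.046,
       0.047, 0.048, 0.049, 0.05 ]))
block (array([ 511.3, -390.8]), array([ 50., 116.]), np.float32(-15.55)) 0.0163392931498626
(array([ 511.5, -389.2]), array([ 51.1, 114.9]), np.float32(-15.52))
```

View pics/crop1.png

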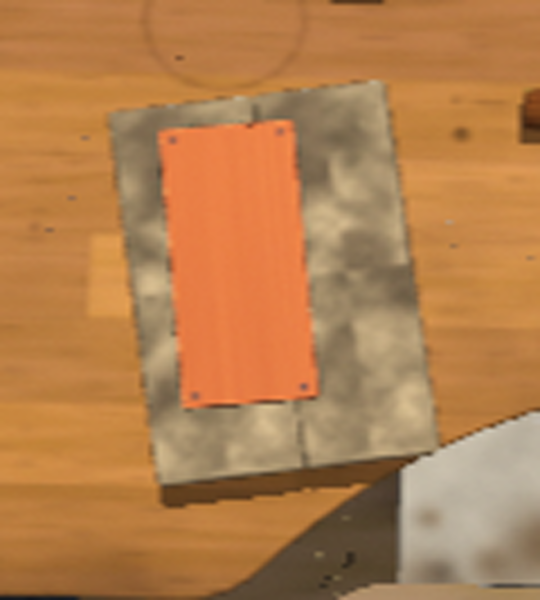

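```bash
cat >> h.py <<'E'
def plan(x,y,z,yaw):
    o=robot.get_obs(); M=R.from_euler("xyz",o["ee_rot"]); T=R.from_euler("xyz",[np.pi,0,yaw])
    print("t",round(o["time"],2),"rot",(M.inv()*T).as_rotvec().round(4),"cm",(M.inv().apply(np.array([x,y,z])-o["tool_pos"])*100).round(2))
E
python3 - <<'E'
from h import *
s=cam("top"); print(depthpts(s,[(370,85),(370,170),(285,85),(300,150),(455,85)]).round(3))
plan(.578,.0315,.12,.12)
E
```

```text
[[ 0.735 -0.123  0.426]
 [ 0.638 -0.127  0.404]
 [ 0.729 -0.024  0.432]
 [ 0.781 -0.026  0.001]
 [ 0.743 -0.227  0.417]]
t 0.2 rot [-0.0013  0.      0.2928] cm [ 54.2  -34.66   8.53]
```

Call:
move_arm:
  deltas: [0, 0, 0.29, 45, -28.8, 3, 1, 0, 0, 0.29, 45, -28.8, 3, 1, 0, 0, 0.29, 45, -28.8, 3, 1, 0, 0, 0.29, 45, -28.8, 3, 1, 0, 0, 0.29, 45, -28.8, 3, 1, 0, 0, 0.29, 45, -28.8, 3, 1, 0, 0, 0.29, 45, -28.8, 3, 1, 0, 0, 0.29, 45, -28.8, 3, 1]

```text
time: 1.0
tool_pos: [0.4417, -0.1719, 0.1831]
ee_rot: [3.141, -0.0, 0.123]
wrist_force: [0.6, -0.2, 0.9]
width: 0.0334
finger_force: 0.0
```

Run:
```python
from h import *
plan(.578,.0315,.10,.12)
```

```text
t 1.0 rot [ 0.0004 -0.0004  0.0026] cm [ 16.02 -18.53   8.31]
```

Call:
move_arm:
  deltas: [0, 0, 0, 16, -18.5, 6, 1, 0, 0, 0, 16, -18.5, 6, 1, 0, 0, 0, 16, -18.5, 6, 1, 0, 0, 0, 16, -18.5, 6, 1, 0, 0, 0, 16, -18.5, 6, 1, 0, 0, 0, 16, -18.5, 6, 1, 0, 0, 0, 16, -18.5, 6, 1, 0, 0, 0, 16, -18.5, 6, 1]

```text
time: 1.8
tool_pos: [0.5769, 0.0284, 0.1235]
ee_rot: [3.141, 0.0, 0.122]
wrist_force: [0.3, 0.4, 0.6]
width: 0.0004
finger_force: 0.0
```

Run:
```python
from m import *
o=robot.get_obs(); print(o["tool_pos"],o["ee_rot"],o["wrist_force"],o["width"],o["joint_positions"].round(2))
s=cam("wrist"); save(s,"w1.png"); print(s["o"],s["R"].round(2))
c=blank(s,0); print(rect(onz(s,c,.034)),c.min(0),c.max(0))
t=cam("top"); c=blank(t,0); print("top",rect(onz(t,c,.034)))
print(np.median([depthpts(s,[(u,v)])[0,2] for u,v in c[::5]]))
plan(.578,.0315,.05,.12)
```

```text
[0.57686338 0.02843233 0.12351489] [3.14081948e+00 1.56080279e-05 1.22049143e-01] [0.30577761 0.35709514 0.55070079] 0.00043804900687744006 [-0.05  0.18  1.43 -0.    1.53  1.4 ]
[0.65914969 0.03854588 0.30273956] [[ 0.12  0.95  0.28]
 [-0.99  0.12  0.03]
 [ 0.   -0.28  0.96]]
(array([584. ,  31.4]), array([121.6,  59. ]), np.float32(6.88)) [267 146] [360 323]
top (array([540.2,   2.7]), array([31.7, 11.9]), np.float32(2.14))
0.03208564978554129
t 1.9 rot [ 0.0007 -0.0012  0.0008] cm [ 0.14 -0.35  7.41]
```

View pics/w1.png

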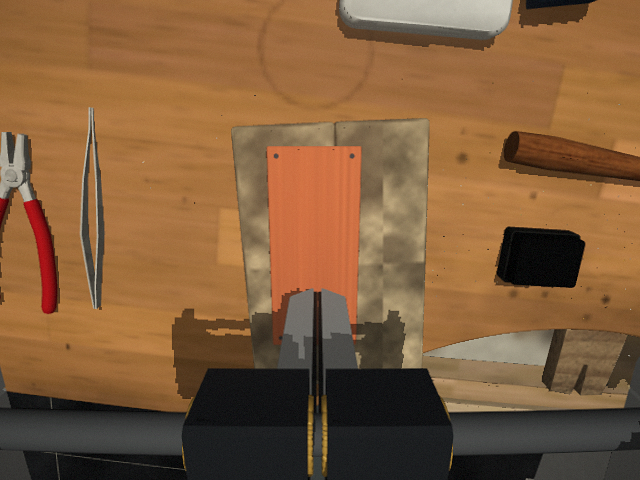

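The wrist view shows the blank's far end at rows 146–152, columns 267–361. The closed fingers hang over its middle at about (317,292). This agrees with the top view to 1 mm.

Call:
move_arm:
  deltas: [0, 0, 0, 0.1, -0.3, 3, 1, 0, 0, 0, 0.1, -0.3, 6, 1, 0, 0, 0, 0.1, -0.3, 7.5, 1, 0, 0, 0, 0.1, -0.3, 8, 1, 0, 0, 0, 0.1, -0.3, 8, 1, 0, 0, 0, 0.1, -0.3, 8, 1, 0, 0, 0, 0.1, -0.3, 8, 1]

```text
time: 2.6
tool_pos: [0.579, 0.0323, 0.0451]
ee_rot: [3.141, -0.003, 0.123]
wrist_force: [0.2, 0.6, -0.2]
width: 0.0006
finger_force: 0.0
```

Call:
move_arm:
  deltas: [0, 0, 0, 0, 0, 0.1, 1, 0, 0, 0, 0, 0, 0.2, 1, 0, 0, 0, 0, 0, 0.3, 1, 0, 0, 0, 0, 0, 0.4, 1, 0, 0, 0, 0, 0, 0.5, 1, 0, 0, 0, 0, 0, 0.55, 1, 0, 0, 0, 0, 0, 0.55, 1, 0, 0, 0, 0, 0, 0.55, 1]

```text
time: 3.4
tool_pos: [0.5778, 0.0325, 0.0377]
ee_rot: [3.141, -0.0, 0.123]
wrist_force: [0.0, -0.3, -0.0]
width: 0.0008
finger_force: 0.0
```

Call:
move_arm:
  deltas: [0, 0, 0, 0, 0, 0.02, 1, 0, 0, 0, 0, 0, 0.04, 1, 0, 0, 0, 0, 0, 0.06, 1, 0, 0, 0, 0, 0, 0.08, 1, 0, 0, 0, 0, 0, 0.1, 1, 0, 0, 0, 0, 0, 0.12, 1, 0, 0, 0, 0, 0, 0.12, 1, 0, 0, 0, 0, 0, 0.12, 1]

```text
time: 4.2
tool_pos: [0.5778, 0.0325, 0.0365]
ee_rot: [3.141, -0.0, 0.123]
wrist_force: [0.3, -0.7, -0.2]
width: 0.0006
finger_force: 0.0
```

Call:
move_arm:
  deltas: [0, 0, 0, 0, 0, 0.02, 1, 0, 0, 0, 0, 0, 0.04, 1, 0, 0, 0, 0, 0, 0.06, 1, 0, 0, 0, 0, 0, 0.06, 1, 0, 0, 0, 0, 0, 0.06, 1]

```text
time: 4.7
tool_pos: [0.5778, 0.0324, 0.0359]
ee_rot: [3.141, -0.0, 0.123]
wrist_force: [-0.5, -0.3, 0.1]
width: 0.0002
finger_force: 0.0
```

```bash
python3 -c "
from h import *
o=robot.get_obs();print(o['tool_pos'],o['wrist_force'])"
```

```text
[0.57777765 0.0324437  0.03589961] [-0.48350358 -0.29072417  0.08293087]
```

Call:
move_arm:
  deltas: [0, 0, 0, 0, 0, 0.02, 1, 0, 0, 0, 0, 0, 0.04, 1, 0, 0, 0, 0, 0, 0.06, 1, 0, 0, 0, 0, 0, 0.06, 1, 0, 0, 0, 0, 0, 0.06, 1]

```text
time: 5.2
tool_pos: [0.5778, 0.0325, 0.0353]
ee_rot: [3.141, 0.0, 0.123]
wrist_force: [-1.1, -0.3, -0.8]
width: 0.0
finger_force: 0.0
```

Call:
move_arm:
  deltas: [0, 0, 0, 0, 0, 0.02, 1, 0, 0, 0, 0, 0, 0.04, 1, 0, 0, 0, 0, 0, 0.06, 1, 0, 0, 0, 0, 0, 0.06, 1, 0, 0, 0, 0, 0, 0.06, 1]

```text
time: 5.7
tool_pos: [0.5778, 0.0324, 0.0347]
ee_rot: [3.141, -0.0, 0.123]
wrist_force: [0.4, 0.8, -0.2]
width: 0.0003
finger_force: 0.0
```

Call:
move_arm:
  deltas: [0, 0, 0, 0, 0, 0.02, 1, 0, 0, 0, 0, 0, 0.04, 1, 0, 0, 0, 0, 0, 0.06, 1, 0, 0, 0, 0, 0, 0.06, 1, 0, 0, 0, 0, 0, 0.06, 1]

```text
time: 6.2
tool_pos: [0.5778, 0.0325, 0.0341]
ee_rot: [3.142, 0.0, 0.123]
wrist_force: [-0.4, 0.6, -0.2]
width: 0.001
finger_force: 0.0
```

Call:
move_arm:
  deltas: [0, 0, 0, 0, 0, 0.02, 1, 0, 0, 0, 0, 0, 0.04, 1, 0, 0, 0, 0, 0, 0.06, 1, 0, 0, 0, 0, 0, 0.06, 1, 0, 0, 0, 0, 0, 0.06, 1]

```text
time: 6.7
tool_pos: [0.5778, 0.0325, 0.0335]
ee_rot: [3.142, -0.0, 0.123]
wrist_force: [0.3, 0.5, -0.5]
width: 0.0004
finger_force: 0.0
```

Call:
move_arm:
  deltas: [0, 0, 0, 0, 0, 0.02, 1, 0, 0, 0, 0, 0, 0.04, 1, 0, 0, 0, 0, 0, 0.06, 1, 0, 0, 0, 0, 0, 0.06, 1, 0, 0, 0, 0, 0, 0.06, 1]

```text
time: 7.2
tool_pos: [0.5777, 0.0324, 0.0329]
ee_rot: [3.141, 0.0, 0.123]
wrist_force: [-0.3, 0.2, -1.1]
width: 0.0005
finger_force: 0.0
```

Call:
move_arm:
  deltas: [0, 0, 0, 0, 0, 0.02, 1, 0, 0, 0, 0, 0, 0.04, 1, 0, 0, 0, 0, 0, 0.06, 1, 0, 0, 0, 0, 0, 0.06, 1, 0, 0, 0, 0, 0, 0.06, 1]

```text
time: 7.7
tool_pos: [0.5778, 0.0324, 0.0324]
ee_rot: [3.141, -0.0, 0.123]
wrist_force: [-0.5, 0.1, 1.3]
width: 0.0002
finger_force: 0.6
```

Call:
move_arm:
  deltas: [0, 0, 0, 0, 0, 0.02, 1, 0, 0, 0, 0, 0, 0.02, 1, 0, 0, 0, 0, 0, 0.02, 1]

```text
time: 8.0
tool_pos: [0.5778, 0.0324, 0.0324]
ee_rot: [3.141, -0.0, 0.123]
wrist_force: [-1.1, -0.8, 4.1]
width: 0.0006
finger_force: 1.6
```

Call:
move_arm:
  deltas: [0, 0, 0, 0, 0, 0.02, 1, 0, 0, 0, 0, 0, 0.03, 1, 0, 0, 0, 0, 0, 0.03, 1, 0, 0, 0, 0, 0, 0.03, 1]

```text
time: 8.4
tool_pos: [0.5778, 0.0325, 0.0324]
ee_rot: [3.141, -0.0, 0.123]
wrist_force: [-2.0, 0.2, 5.6]
width: 0.0003
finger_force: 2.6
```

Call:
move_arm:
  deltas: [0, 0, 0, -0.2, 0, 0.01, 1, 0, 0, 0, -0.5, 0, 0.01, 1, 0, 0, 0, -0.8, 0, 0.01, 1, 0, 0, 0, -1.1, 0, 0.01, 1, 0, 0, 0, -1.4, 0, 0.01, 1, 0, 0, 0, -1.7, 0, 0.01, 1, 0, 0, 0, -2.0, 0, 0.01, 1, 0, 0, 0, -2.0, 0, 0.01, 1]

```text
time: 9.2
tool_pos: [0.558, 0.0299, 0.0324]
ee_rot: [3.141, -0.001, 0.123]
wrist_force: [0.8, -1.0, 6.2]
width: 0.0005
finger_force: 3.0
```

```bash
cat > b.py <<'E'
from m import *
# far (+x) end and sides of the blank from the wrist view
s=cam("wrist"); c=blank(s,0); P=onz(s,c,.0325)*1000
r=rect(P); a=np.radians(r[2]); d=np.array([np.cos(a),np.sin(a)]); n=np.array([-d[1],d[0]])
L=P[:,:2]@d; W=P[:,:2]@n; far=np.percentile(L,99); w=(W.max()+W.min())/2
ctr=d*(far-70)+n*w; tip=d*(far-140)+n*w
e=np.array([472.8,1.1]); A=np.radians(9.45); ey=np.array([np.cos(A),np.sin(A)])
print(r,"ctr",ctr.round(1),"tip",tip.round(1),"tip y edge",((tip-e)@ey).round(1),s["obs"]["tool_pos"].round(4),s["obs"]["wrist_force"].round(1),s["obs"]["time"])
E
python3 b.py
```

```text
(array([582372. ,  31083.9]), array([84482.6, 59168.6]), np.float32(7.05)) ctr [554.8  27.7] tip [485.3  19.1] tip y edge 15.3 [0.558  0.0299 0.0324] [ 0.8 -1.   6.2] 9.2
```

Call:
move_arm:
  deltas: [0, 0, 0, -0.4, 0, 0, 1, 0, 0, 0, -0.9, 0, 0, 1, 0, 0, 0, -1.4, 0, 0, 1, 0, 0, 0, -1.9, 0, 0, 1, 0, 0, 0, -2.4, 0, 0, 1, 0, 0, 0, -2.9, 0, 0, 1, 0, 0, 0, -3.2, 0, 0, 1, 0, 0, 0, -3.2, 0, 0, 1]

```text
time: 10.05
tool_pos: [0.5261, 0.026, 0.0324]
ee_rot: [3.141, -0.001, 0.123]
wrist_force: [0.5, 0.4, 6.3]
width: 0.0006
finger_force: 3.1
```

```bash
python3 b.py
```

```text
(array([550768.2,  27191.9]), array([83960.6, 59170.9]), np.float32(7.06)) ctr [523.   23.7] tip [453.5  15.1] tip y edge -16.7 [0.5261 0.026  0.0324] [0.5 0.4 6.3] 10.05
```

Call:
move_arm:
  deltas: [0, 0, 0, -0.4, 0, 0, 1, 0, 0, 0, -0.9, 0, 0, 1, 0, 0, 0, -1.4, 0, 0, 1, 0, 0, 0, -1.9, 0, 0, 1, 0, 0, 0, -2.4, 0, 0, 1, 0, 0, 0, -2.8, 0, 0, 1, 0, 0, 0, -3.2, 0, 0, 1, 0, 0, 0, -3.2, 0, 0, 1]

```text
time: 10.9
tool_pos: [0.4944, 0.022, 0.0324]
ee_rot: [3.141, -0.001, 0.123]
wrist_force: [-0.0, 0.9, 6.2]
width: 0.0006
finger_force: 3.2
```

```bash
python3 b.py
```

```text
(array([518886. ,  23229.5]), array([84870.4, 59090.3]), np.float32(7.14)) ctr [491.2  19.8] tip [421.8  11.1] tip y edge -48.7 [0.4944 0.022  0.0324] [-0.   0.9  6.2] 10.9
```

Call:
move_arm:
  deltas: [0, 0, 0, 0, 0, -0.05, 1, 0, 0, 0, 0, 0, -0.3, 1, 0, 0, 0, 0, 0, -2, 1, 0, 0, 0, -1, 0, -5, 1, 0, 0, 0, -4.1, -0.2, -8, -1, 0, 0, 0, -4.1, -0.2, -8, -1, 0, 0, 0, -4.1, -0.2, -8, -1, 0, 0, 0, -4.1, -0.2, -8, -1]

```text
time: 11.75
tool_pos: [0.4525, 0.0192, 0.1097]
ee_rot: [-3.141, 0.004, 0.123]
wrist_force: [0.6, -0.4, -0.2]
width: 0.0291
finger_force: 0.0
```

```bash
python3 b.py
python3 - <<'E'
from m import *
s=cam("wrist"); save(s,"w2.png"); print(robot.get_obs()["width"])
t=cam("scene"); save(t,"s2.png"); plan(.4537,.0153,.05,.1245)
E
```

```text
(array([491564. ,  19976.4]), array([138986.9,  59553. ]), np.float32(7.07)) ctr [491.1  19.9] tip [421.6  11.3] tip y edge -48.8 [0.4525 0.0192 0.1097] [ 0.6 -0.4 -0.2] 11.75
0.03719994338530105
t 11.9 rot [-0.0007  0.0036 -0.0016] cm [0.06 0.41 5.98]
```

View pics/w2.png

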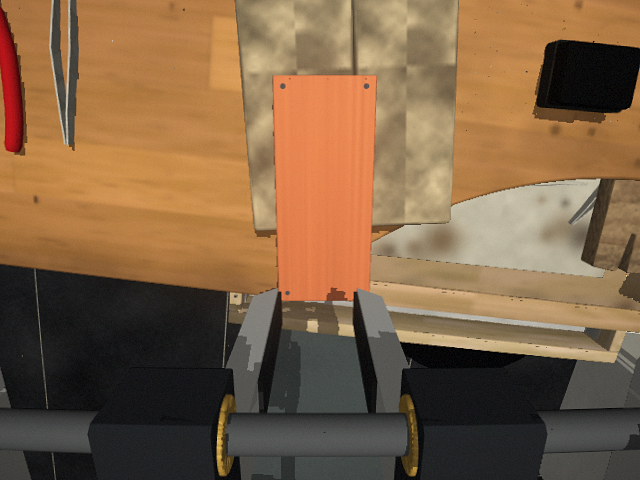

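The wrist view shows the blank, rows 76–300, standing out over the brick edge at about row 228. It is straight and level, and the opening fingers are either side of its near end at (265,330) and (375,330).

Call:
move_arm:
  deltas: [0, 0, 0, 0.05, 0.4, 0, -1, 0, 0, 0, 0.05, 0.4, 0, -1, 0, 0, 0, 0.05, 0.4, 0, -1, 0, 0, 0, 0.05, 0.4, 0, -1, 0, 0, 0, 0.05, 0.4, 2, -1, 0, 0, 0, 0.05, 0.4, 3, -1, 0, 0, 0, 0.05, 0.4, 4, -1, 0, 0, 0, 0.05, 0.4, 4, -1]

```text
time: 12.7
tool_pos: [0.4532, 0.0154, 0.07]
ee_rot: [-3.141, 0.003, 0.123]
wrist_force: [0.3, 0.1, -0.1]
width: 0.0939
finger_force: 0.0
```

Run:
```python
from m import *
print(robot.get_obs()["width"],robot.get_obs()["tool_pos"])
plan(.4537,.0153,.017,.1245)
```

```text
0.09387700542249051 [0.45317563 0.01537666 0.06999431]
t 12.7 rot [-0.0007  0.0034 -0.0016] cm [0.07 0.02 5.3 ]
```

Call:
move_arm:
  deltas: [0, 0, 0, 0.05, 0, 1, -1, 0, 0, 0, 0.05, 0, 2, -1, 0, 0, 0, 0.05, 0, 3, -1, 0, 0, 0, 0.05, 0, 4, -1, 0, 0, 0, 0.05, 0, 4.8, -1, 0, 0, 0, 0.05, 0, 5.3, -1, 0, 0, 0, 0.05, 0, 5.3, -1, 0, 0, 0, 0.05, 0, 5.3, -1]

```text
time: 13.5
tool_pos: [0.4551, 0.0153, 0.0188]
ee_rot: [3.141, -0.0, 0.123]
wrist_force: [0.8, 0.1, 0.5]
width: 0.0941
finger_force: 0.0
```

```bash
python3 b.py
python3 - <<'E'
from m import *
o=robot.get_obs(); print(o["ee_rot"],o["wrist_force"])
plan(.4537,.0153,.017,.1245)
E
```

```text
(array([501972. ,  21160.6]), array([118001.2,  59311. ]), np.float32(7.09)) ctr [491.   19.8] tip [421.6  11.2] tip y edge -48.9 [0.4551 0.0153 0.0188] [0.8 0.1 0.5] 13.5
[ 3.14128967e+00 -8.34865999e-04  1.22759213e-01] [ 0.11158035 -0.41272314  0.00944089]
t 13.55 rot [ 0.0003 -0.0008 -0.0017] cm [-0.16 -0.03  0.21]
```

Call:
move_arm:
  deltas: [0, 0, 0, -0.1, 0, 0.15, -1, 0, 0, 0, -0.1, 0, 0.15, 1, 0, 0, 0, -0.1, 0, 0.15, 1, 0, 0, 0, -0.1, 0, 0.15, 1, 0, 0, 0, -0.1, 0, 0.15, 1, 0, 0, 0, -0.1, 0, 0.15, 1, 0, 0, 0, -0.1, 0, 0.15, 1, 0, 0, 0, -0.1, 0, 0.15, 1]

```text
time: 14.35
tool_pos: [0.454, 0.0152, 0.0172]
ee_rot: [3.141, -0.0, 0.123]
wrist_force: [-0.9, 0.1, -0.2]
width: 0.0589
finger_force: 30.0
```

Call:
move_arm:
  deltas: [0, 0, 0, 0, 0, -0.1, 1, 0, 0, 0, 0, 0, -0.3, 1, 0, 0, 0, 0, 0, -0.6, 1, 0, 0, 0, 0, 0, -1, 1, 0, 0, 0, 0, 0, -1.5, 1, 0, 0, 0, 0, 0, -2, 1, 0, 0, 0, 0, 0, -2.5, 1, 0, 0, 0, 0, 0, -2.5, 1]

```text
time: 15.15
tool_pos: [0.4548, 0.0151, 0.0434]
ee_rot: [3.141, -0.002, 0.123]
wrist_force: [0.8, 0.0, -1.3]
width: 0.0592
finger_force: 30.0
```

```bash
cat > g.py <<'E'
from m import *
import sys
# plane of the held blank from wrist depth; grip relative to blank
s=cam("wrist"); h=cv2.cvtColor(s["image"],cv2.COLOR_RGB2HSV)
m=((h[...,0]<12)&(h[...,1]>150)&(h[...,2]>120)).astype(np.uint8); m=cv2.erode(m,np.ones((5,5)))
v,u=np.nonzero(m); px=np.c_[u,v][::7]; P=depthpts(s,px); P=P[(P[:,2]>-.05)]
A=np.c_[P[:,:2]-P[:,:2].mean(0),np.ones(len(P))]; k=np.linalg.lstsq(A,P[:,2],rcond=None)[0]
o=s["obs"]; print("slope",k[:2].round(3),"z",k[2].round(4),"mean",P.mean(0).round(3),len(P))
print(o["time"],o["tool_pos"].round(4),o["ee_rot"].round(3),o["width"],o["finger_force"],o["wrist_force"].round(1),o["wrist_torque"].round(2))
if len(sys.argv)>1: save(s,sys.argv[1])
E
python3 g.py w3.png
```

```text
slope [-0.006 -0.001] z 0.0576 mean [0.507 0.022 0.058] 5913
15.15 [0.4548 0.0151 0.0434] [ 3.141e+00 -2.000e-03  1.230e-01] 0.059179837685025154 29.999576210975647 [ 0.8  0.  -1.3] [ 0.02  0.06 -0.04]
```

View pics/w3.png

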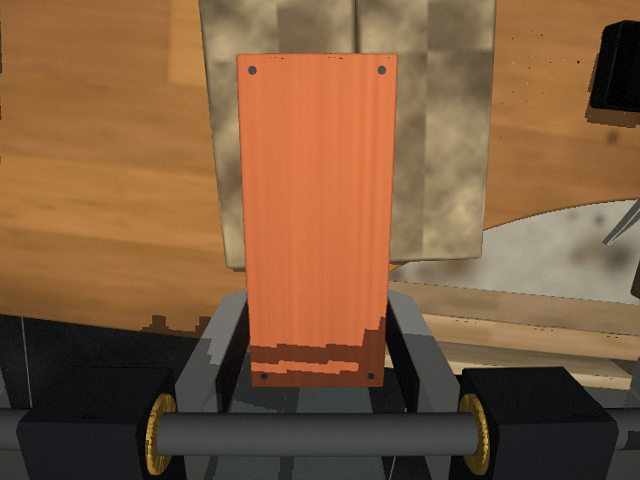

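The wrist view shows the blank held level between the pads, rows 53–387, clear of the bricks.

Call:
move_arm:
  deltas: [0, 0, 0, 0, 0, -0.5, 1, 0, 0, 0, 0, 0, -1.5, 1, 0, 0, 0, 0, 0, -2.5, 1, 0, 0, 0, 0, 0, -3.5, 1, 0, 0, 0, 0, 0, -4.5, 1, 0, 0, 0, 0, 0, -5.5, 1, 0, 0, 0, 0, 0, -6, 1, 0, 0, 0, 0, 0, -6, 1]

```text
time: 16.0
tool_pos: [0.4547, 0.0151, 0.1034]
ee_rot: [3.141, -0.002, 0.123]
wrist_force: [-0.2, 0.6, -0.8]
width: 0.059
finger_force: 30.0
```

```bash
python3 g.py; python3 -c "
from h import *
plan(.4755,-.38,.10,-.271)"
```

```text
slope [0.002 0.001] z 0.1179 mean [0.507 0.022 0.118] 5918
16.0 [0.4547 0.0151 0.1034] [ 3.141e+00 -2.000e-03  1.230e-01] 0.05898093121870243 29.999491274356842 [-0.2  0.6 -0.8] [0.08 0.06 0.  ]
t 16.05 rot [ 1.000e-04 -7.000e-04  3.938e-01] cm [-2.72 39.48  0.26]
```

Call:
move_arm:
  deltas: [0, 0, 0.01, -0.1, 1, 0, 1, 0, 0, 0.03, -0.2, 3, 0, 1, 0, 0, 0.06, -0.4, 6, 0, 1, 0, 0, 0.09, -0.6, 9, 0, 1, 0, 0, 0.12, -0.8, 12, 0, 1, 0, 0, 0.15, -1, 15, 0, 1, 0, 0, 0.18, -1.2, 18, 0, 1, 0, 0, 0.21, -1.4, 21, 0, 1]

```text
time: 16.85
tool_pos: [0.4649, -0.1967, 0.1013]
ee_rot: [-3.141, 0.002, -0.089]
wrist_force: [0.3, -0.5, -0.7]
width: 0.0587
finger_force: 30.0
```

```bash
python3 -c "
from h import *
plan(.4755,-.38,.10,-.271)"
```

```text
t 16.85 rot [-1.000e-04  1.600e-03  1.817e-01] cm [ 2.69 18.16  0.13]
```

Call:
move_arm:
  deltas: [0, 0, 0.03, 0.4, 3, 0, 1, 0, 0, 0.06, 0.9, 6, 0, 1, 0, 0, 0.09, 1.3, 9, 0, 1, 0, 0, 0.12, 1.8, 12, 0, 1, 0, 0, 0.15, 2.2, 15, 0, 1, 0, 0, 0.17, 2.5, 17, 0, 1, 0, 0, 0.182, 2.7, 18.2, 0, 1, 0, 0, 0.182, 2.7, 18.2, 0, 1]

```text
time: 17.65
tool_pos: [0.476, -0.38, 0.1012]
ee_rot: [-3.141, 0.001, -0.271]
wrist_force: [0.3, 0.7, -1.1]
width: 0.0589
finger_force: 30.0
```

```bash
python3 g.py w4.png
python3 - <<'E'
from m import *
plan(.4755,-.38,.05,-.271)
s=cam("wrist"); c=blank(s,0); o=s["obs"]; z=o["tool_pos"][2]+.0147
P=onz(s,c,z); r=rect(P); print("blank",r)
d=np.array([np.cos(np.radians(r[2])),np.sin(np.radians(r[2]))]);L=P[:,:2]@d; W=P[:,:2]@np.array([-d[1],d[0]])
f=np.percentile(L,99)*1000; w=(W.max()+W.min())*500; print("ctr from far end",d*(f-70)+np.array([-d[1],d[0]])*w)
E
```

```text
slope [-0.     0.001] z 0.1155 mean [ 0.526 -0.394  0.116] 5985
17.65 [ 0.476  -0.38    0.1012] [-3.141e+00  1.000e-03 -2.710e-01] 0.05890425790450307 29.999596774578094 [ 0.3  0.7 -1.1] [ 0.12  0.05 -0.02]
t 17.7 rot [-0.0011  0.0014  0.0009] cm [-0.03  0.15  5.14]
blank (array([ 521.7, -391.2]), array([ 59.2, 119.7]), np.float32(-15.42))
ctr from far end [ 511.94971059 -388.54601291]
```

View pics/w4.png

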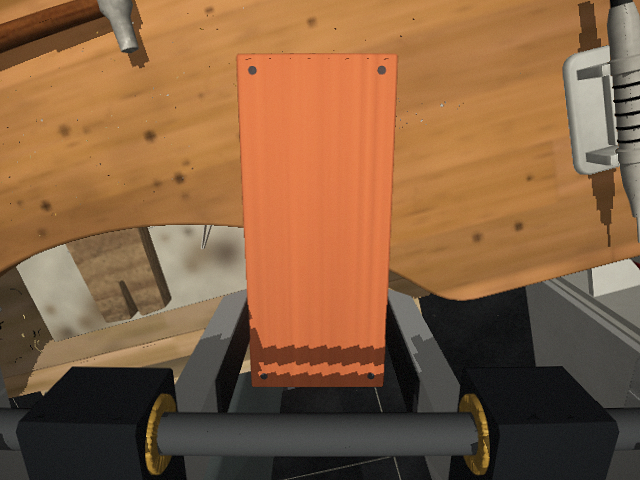

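The wrist view shows the blank, rows 53–387, held level with the block wholly hidden beneath it. Its computed centre is (512,-388.5) and the block's is (511.4,-390).

Call:
move_arm:
  deltas: [0, 0, 0, 0, 0.1, 1, 1, 0, 0, 0, 0, 0.1, 3, 1, 0, 0, 0, 0, 0.1, 5, 1, 0, 0, 0, 0, 0.1, 6.5, 1, 0, 0, 0, 0, 0.1, 7.5, 1, 0, 0, 0, 0, 0.1, 8, 1, 0, 0, 0, 0, 0.1, 8, 1, 0, 0, 0, 0, 0.1, 8, 1]

```text
time: 18.55
tool_pos: [0.4771, -0.38, 0.0231]
ee_rot: [3.141, -0.001, -0.269]
wrist_force: [-0.2, 0.7, -1.0]
width: 0.0591
finger_force: 30.0
```

```bash
python3 g.py
python3 - <<'E'
from m import *
t=cam("scene"); save(t,"s5.png"); cv2.imwrite("pics/s5c.png",cv2.resize(t["image"][200:420,200:500],None,fx=2.5,fy=2.5)[:,:,::-1])
E
```

```text
slope [-0.004  0.001] z 0.0373 mean [ 0.527 -0.394  0.037] 5972
18.55 [ 0.4771 -0.38    0.0231] [ 3.141e+00 -1.000e-03 -2.690e-01] 0.059133273906158454 29.999529719352722 [-0.2  0.7 -1. ] [0.03 0.03 0.04]
```

View pics/s5c.png

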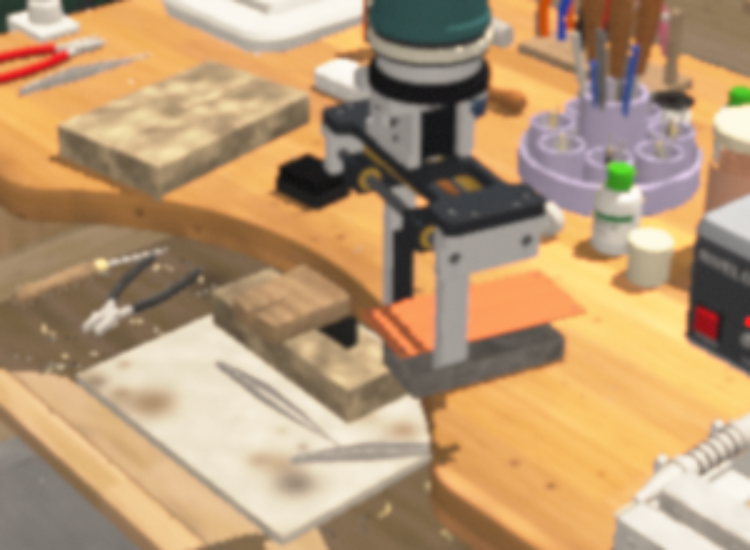

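The scene crop shows the blank level about 2 cm above the block and aligned with it. The right finger, at (452,340), passes beside the block.

Call:
move_arm:
  deltas: [0, 0, 0, -0.05, 0, 0.2, 1, 0, 0, 0, -0.1, 0, 0.5, 1, 0, 0, 0, -0.1, 0, 0.8, 1, 0, 0, 0, -0.1, 0, 1.1, 1, 0, 0, 0, -0.1, 0, 1.3, 1, 0, 0, 0, -0.1, 0, 1.4, 1, 0, 0, 0, -0.1, 0, 1.4, 1, 0, 0, 0, -0.1, 0, 1.4, 1]

```text
time: 19.45
tool_pos: [0.4757, -0.3794, 0.0083]
ee_rot: [3.141, -0.0, -0.269]
wrist_force: [0.4, -0.4, -1.1]
width: 0.0591
finger_force: 30.0
```

Call:
move_arm:
  deltas: [0, 0, 0, 0, 0, 0.02, 1, 0, 0, 0, 0, 0, 0.04, 1, 0, 0, 0, 0, 0, 0.06, 1, 0, 0, 0, 0, 0, 0.08, 1, 0, 0, 0, 0, 0, 0.1, 1, 0, 0, 0, 0, 0, 0.1, 1]

```text
time: 20.05
tool_pos: [0.4756, -0.3793, 0.0072]
ee_rot: [3.141, -0.0, -0.269]
wrist_force: [-1.0, -0.6, -1.7]
width: 0.0591
finger_force: 30.0
```

Call:
move_arm:
  deltas: [0, 0, 0, 0, 0, 0.02, 1, 0, 0, 0, 0, 0, 0.04, 1, 0, 0, 0, 0, 0, 0.06, 1, 0, 0, 0, 0, 0, 0.08, 1, 0, 0, 0, 0, 0, 0.08, 1, 0, 0, 0, 0, 0, 0.08, 1]

```text
time: 20.65
tool_pos: [0.4756, -0.3793, 0.0064]
ee_rot: [3.142, -0.0, -0.269]
wrist_force: [0.2, 0.6, -1.5]
width: 0.0589
finger_force: 30.0
```

Call:
move_arm:
  deltas: [0, 0, 0, 0, 0, 0.02, 1, 0, 0, 0, 0, 0, 0.04, 1, 0, 0, 0, 0, 0, 0.06, 1, 0, 0, 0, 0, 0, 0.06, 1, 0, 0, 0, 0, 0, 0.06, 1]

```text
time: 21.15
tool_pos: [0.4756, -0.3794, 0.0059]
ee_rot: [3.141, -0.0, -0.269]
wrist_force: [-0.5, -0.9, -0.3]
width: 0.059
finger_force: 30.0
```

Call:
move_arm:
  deltas: [0, 0, 0, 0, 0, 0.02, 1, 0, 0, 0, 0, 0, 0.04, 1, 0, 0, 0, 0, 0, 0.04, 1, 0, 0, 0, 0, 0, 0.04, 1]

```text
time: 21.55
tool_pos: [0.4756, -0.3794, 0.0055]
ee_rot: [3.141, -0.0, -0.269]
wrist_force: [-0.4, 0.1, -1.6]
width: 0.0589
finger_force: 30.0
```

Call:
move_arm:
  deltas: [0, 0, 0, 0, 0, 0.02, 1, 0, 0, 0, 0, 0, 0.04, 1, 0, 0, 0, 0, 0, 0.04, 1, 0, 0, 0, 0, 0, 0.04, 1]

```text
time: 21.95
tool_pos: [0.4756, -0.3793, 0.0052]
ee_rot: [3.141, -0.0, -0.269]
wrist_force: [-0.2, -0.7, -0.3]
width: 0.0589
finger_force: 30.0
```

Call:
move_arm:
  deltas: [0, 0, 0, 0, 0, 0.02, 1, 0, 0, 0, 0, 0, 0.02, 1, 0, 0, 0, 0, 0, 0.02, 1, 0, 0, 0, 0, 0, 0.02, 1]

```text
time: 22.35
tool_pos: [0.4756, -0.3794, 0.0052]
ee_rot: [3.141, -0.0, -0.269]
wrist_force: [-0.7, 0.9, 2.5]
width: 0.059
finger_force: 30.0
```

Call:
move_arm:
  deltas: [0, 0, 0, 0, 0, 0, -1, 0, 0, 0, 0, 0, 0, -1, 0, 0, 0, 0, 0, 0, -1, 0, 0, 0, 0, 0, 0, -1, 0, 0, 0, 0, 0, 0, -1, 0, 0, 0, 0, 0, 0, -1, 0, 0, 0, 0, 0, 0, -1]

```text
time: 23.05
tool_pos: [0.4756, -0.3794, 0.0048]
ee_rot: [3.141, -0.0, -0.269]
wrist_force: [-0.4, 0.3, 0.5]
width: 0.0937
finger_force: 0.0
```

Call:
move_arm:
  deltas: [0, 0, 0, 0, 0, -0.5, -1, 0, 0, 0, 0, 0, -1.5, -1, 0, 0, 0, 0, 0, -3, -1, 0, 0, 0, 0, 0, -6, -1, 0, 0, 0, 0, 0, -9, -1, 0, 0, 0, 0, 0, -12, -1, 0, 0, 0, 0, 0, -12, -1, 0, 0, 0, 0, 0, -12, -1]

```text
time: 23.85
tool_pos: [0.4761, -0.3798, 0.1267]
ee_rot: [3.14, -0.003, -0.269]
wrist_force: [-0.8, -0.2, -0.7]
width: 0.0941
finger_force: 0.0
```

```bash
python3 g.py w6.png
python3 - <<'E'
from m import *
s=cam("wrist"); c=blank(s,0); print("wrist",rect(onz(s,c,.0205)))
t=cam("top"); save(t,"t6.png")
E
```

```text
slope [ 0.026 -0.007] z 0.0209 mean [ 0.516 -0.39   0.021] 2317
23.85 [ 0.4761 -0.3798  0.1267] [ 3.14e+00 -3.00e-03 -2.69e-01] 0.09413750403841623 0.0 [-0.8 -0.2 -0.7] [0.04 0.01 0.03]
wrist (array([ 512.3, -389.2]), array([ 59.7, 139.1]), np.float32(-15.35))
```

View pics/w6.png

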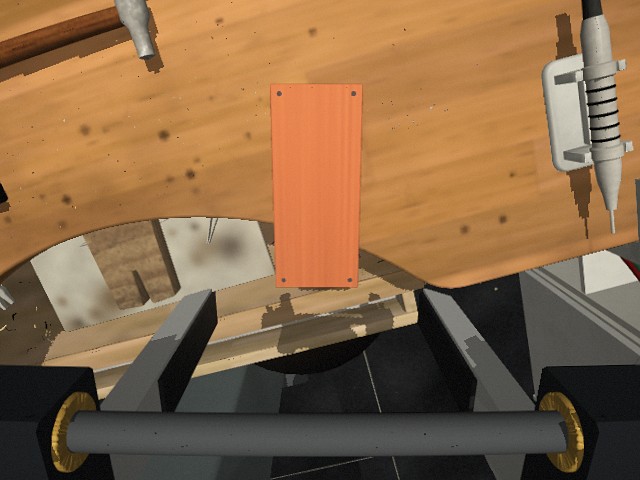

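The wrist view shows the blank lying free at rows 84–288, lengthwise over the block, which it covers completely. The open fingers are well clear. I'll check its tilt once more and then hand in.

```bash
python3 g.py; python3 g.py
python3 - <<'E'
from m import *
s=cam("wrist"); c=blank(s,0); q=cv2.boxPoints(cv2.minAreaRect(c.astype(np.float32)))
P=onz(s,c,.0205); print(rect(P))
W=lambda v:np.ptp(c[c[:,1]==v,0])
for v in (95,130,180,230,275):
    a=c[c[:,1]==v]; p=onz(s,[[a[:,0].min(),v],[a[:,0].max(),v]],.0205); print(v,(np.linalg.norm(p[1]-p[0])*1000).round(1))
E
```

```text
slope [ 0.022 -0.006] z 0.0207 mean [ 0.516 -0.39   0.021] 2395
24.0 [ 0.4748 -0.3786  0.123 ] [-3.14e+00  3.00e-03 -2.69e-01] 0.09448620781442105 0.0 [-0.5 -0.5 -0.2] [ 0.04  0.05 -0.  ]
slope [ 0.01  -0.003] z 0.0203 mean [ 0.516 -0.39   0.02 ] 2393
24.05 [ 0.4748 -0.3786  0.1228] [-3.14e+00  3.00e-03 -2.69e-01] 0.09390906611839323 0.0 [-0.2  0.2 -0.7] [ 0.07  0.04 -0.02]
(array([ 512.3, -389.3]), array([ 59.5, 138.1]), np.float32(-15.36))
95 58.3
130 58.8
180 58.7
230 58.6
275 58.4
```

Successive tilt readings fall as the arm settles (0.026, 0.022, then 0.010 rad) and the width is uniform along the blank, so it lies flat. Handing in.

```bash
python3 -c "
from bench import robot
print(robot.close_job())"
```

```text
the job is handed in; nothing more can be done
None
```

The job is handed in, though it returned no verdict: the blank was slid out to about 49 mm overhang at roughly 6 N, gripped, lifted clear, and set down flat on the bench block about 1 mm off centre by the cameras, then released, at 24 s.

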